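# Gather the control knobs in the tote's cut-off corner

## Robot

A 6-joint arm with a two-finger parallel gripper is mounted at the origin on the work surface. World frame = base frame: x ahead of the robot, y to its left, z up, the work surface at z = 0. Lengths are in m, angles in degrees, forces in N, time in s.
With the tool pointing down it reaches from about 0.4 to 0.825 m from the base axis. Payload 7 kg.
Tool frame: the origin (TCP) lies midway between the tips of the shut fingers; the grasp point (between the pads) lies 19 mm behind it (r.hold_point_z is the distance from the TCP to the grasp point, in m); y points along the fingers, z is the direction in which the jaws open and shut, and the axes are right-handed (so a half turn about y gives the same grasp; the last joint's range is limited). The gripper opens to 88 mm and grips with 3 to 60 N. Pads are 19 mm wide; open, the fingers measure 130 mm over their backs; the gripper's body (78 mm by 193 mm) begins 47 mm behind the grasp point.
Start: joints at [91.392, 20.546, 0.682, 0, -70.136, -16.507], TCP at [0.176, 0.652, 0.227] pointing down, gripper open.
Joint ranges: [-176.03, 176.03], [-82.01, 121.73], [-58.28, 71.71], [-173.87, 95.51], [-174.79, -0.11], [-173.66, 173.66]. Speed limits (degrees/s): [136.94, 136.94, 172.46, 180, 180, 180].

## Interface

Orientations are given as [roll, pitch, yaw] about the fixed x, y, z axes, in that order (R = Rz(yaw) Ry(pitch) Rx(roll)).
In Python, from plant import r, imaging gives the robot as it stands.
- The arm moves only by the tool drive_tool, never from a script. Its argument "deltas" is a list of rows, each a list of 6 numbers: the shift along the world's x, y, z in cm, then the turn, a rotation vector about the world's x, y, z in rad. In form: [[tx, ty, tz, rx, ry, rz], ...]. A call has exactly 8 rows; each row is the pose to reach, as a shift and turn from the pose commanded when the call began; what a row does not reach only later rows make up. A row lasts 1/12 s, in which the tool goes at most 41.7 mm and 7.16 degrees, less where a joint would pass 70% of its speed; a pose out of reach is approached as far as the arm can. A call with a gripper value outside its range is refused whole. "claw" is the opening, from 0 (shut) to 1 (fully open), set as the call begins (left out, the last holds). The fingers move at their own pace and stop on an object; "squeeze" is the grip in N (left out, the last holds). Time passes only in rows, so rows that repeat a pose let the fingers close, or fill a call up. It gives the time, the measured TCP pose, the force and the opening at its end, in the units of the state.
- r.get_state(): the state, without advancing time (a new reading comes with each control period).
- imaging.capture(name): name is "side" or "top"; returns the picture (384x512x3 uint8, red, green, blue); there is no depth.
- imaging.get_calibration(name): a dict with "mtx" (3x3 intrinsics, pixels), "R" (3x3) and "t" (3): a world point X has camera coordinates R X + t. Camera axes: x right, y down, z forward; pixel columns grow to the right and rows downward; lengths in m; the calibration is good to about 2 mm. A picture is of the moment at which its call begins. get_calibration takes no time and is no camera call.
- r.close_job(): hands the job in, once; it reports no verdict.
Trained networks look in the newest picture that a camera, given by its name, has taken for a name from the list of things; names that differ only in an ending like _2 or _b are one class to them, and where a whole thing is asked for, a point or a joint stands for the part that bears it (a point fixed in the world has none). Each returns a list of dicts, best first, with "score" (0 to 1); they miss things now and then, are a little off and sometimes report something else, mostly with a low value. They report only what shows in the picture. A call takes as long as a camera call. They do not tell look-alikes from the thing itself.
- imaging.search_frame(camera, label): "bbox" ([left, top, right, bottom] in pixels, round what is visible of it).
- imaging.outline_of(camera, label): "region" (384x512 bool, what is visible of it) and "bbox" ([left, top, right, bottom] in pixels, round what is visible of it).
- imaging.landmark_of(camera, label): "position" ([column, row] in pixels: a listed point, or the origin of a listed thing).
The state is a dict: "time_s": time; "joints": joint angles; "qd": joint speeds; "joint_torque": joint torques, N m; "tcp_pos": TCP position; "eef_rot": TCP orientation; "contact_force": force on the tool from outside, world axes, zero at the start; "moment": the same for the moment, N m; "gripper_width": finger opening in m.
Only numpy, scipy, OpenCV 4.12 (cv2) and the standard library are available. Lean on these libraries where they do the work, as an engineer would, in place of code of your own. Each camera call takes 0.05 s, during which the arm holds its last target.

## Task

First put the stray control knob from the bench into the little plywood tote with the others. Then lift the tote clear of the bench by its handle, tip it so that all five knobs slide together into its cut-off corner, with that corner lowest, and finish holding it still in the air, clearly tilted, so that I can pick them out of the corner. Leave the other things on the bench where they are.

Things in the scene. Friction and masses are not known exactly. Their poses are not given: they have to be found in the camera images.
- tote: The tote: loose open plywood tray, 160 mm along its x, 130 mm along its y, walls 40 mm high, 5 mm thick, floor 6 mm thick, about 0.24 kg, any yaw. Origin: centre of its underside, z up. Only its (+x, +y) corner is cut off, at 45 degrees (30 mm off each wall, inside). Slippery inside: the knobs start to slide at a tilt of 16 to 23 degrees. Between handle board and each x wall is an open bay 68 mm wide.
- tote_handle (a point): Middle of the tote's handle board, 75 mm above the tote's underside; axes are the tote's. The board crosses over the middle of the tray along the tote's y: 14 mm thick (along x), 26 mm tall (62 to 88 mm above the underside), 120 mm clear length between two end posts of the same height, 24 mm wide, flush with the walls inside and 3 mm proud outside. Not slippery.
- tote_corner (a point): Middle of the inner face of the tote's cut-off corner, at the knobs' mid-height, 15 mm above the tote's underside; 60 mm along the tote's +x and 45 mm along its +y from the handle's middle, and 60 mm below it. Axes are the tote's.
- knob1_center (a point): black cylindrical guitar control knob with a short white line on top, 20 mm diameter, 18 mm tall, 15 g, standing upright; the point is its centre, 9 mm above its underside. Starts inside the tote, away from the cut-off corner.
- knob2_center (a point): black cylindrical guitar control knob with a short white line on top, 20 mm diameter, 18 mm tall, 15 g, standing upright; the point is its centre, 9 mm above its underside. Starts inside the tote, away from the cut-off corner.
- knob3_center (a point): black cylindrical guitar control knob with a short white line on top, 20 mm diameter, 18 mm tall, 15 g, standing upright; the point is its centre, 9 mm above its underside. Starts inside the tote, away from the cut-off corner.
- knob4_center (a point): black cylindrical guitar control knob with a short white line on top, 20 mm diameter, 18 mm tall, 15 g, standing upright; the point is its centre, 9 mm above its underside. Starts inside the tote, away from the cut-off corner.
- knob5_center (a point): black cylindrical guitar control knob with a short white line on top, 20 mm diameter, 18 mm tall, 15 g, standing upright; the point is its centre, 9 mm above its underside. The stray: lies on the bench, off to one side of the tote.
- bridge_blank: Bystander: dark wooden guitar bridge blank, 110 x 36 x 16 mm, lying on the bench; origin at the centre of its underside, x along its length. Leave it.
- glue: Bystander: white glue bottle, 52 mm diameter, 130 mm tall, upright on the bench; origin at the centre of its underside. Leave it.
- clamp: Bystander: wooden bar clamp lying on the bench, two 30 x 160 x 30 mm jaws 75 mm apart along its x, about 185 mm long over all, from 25 mm behind to 160 mm ahead of its origin; origin under the middle of the first jaw. Leave it.
Things that resemble listed ones, but are neither listed nor needed, are in the scene too. Several things have the shape of the tote; the one meant has the colours described above.

How it is judged (in metres and radians):
On the way, in this order (a step that is already met when the one before it is completed fails the run):
1. the stray knob has been let go inside the tote, the tote standing on the bench (x of knob5_center in the frame of tote_handle between -0.075 and 0.075 m and y of knob5_center in the frame of tote_handle between -0.06 and 0.06 m and z of knob5_center in the frame of tote_handle between -0.075 and -0.035 m and contact force between the fingers and knob5 below 0.1 N and height (world z) of tote_handle below 0.085 m and angle between tote_handle's own z axis and vertical below 0.1 rad), for 0.2 s.
2. the tote has been lifted clear of the bench with all five knobs in it (height (world z) of tote_handle above 0.115 m and contact force between tote and table below 0.2 N and contact force between tote and the fingers above 1 N and distance between each of knob1_center, knob2_center, knob3_center, knob4_center, knob5_center and tote_handle below 0.125 m), for 0.2 s.
At the end, for the whole second after the job is handed in: All five knob centres within 65 mm of the middle of the cut-off corner; the tote held by the fingers, that corner over 40 mm above the bench, touching nothing else on it, tilted 20 to 69 degrees with its +x and +y sides each at least 7 degrees low; tote and knobs still (distance between each of knob1_center, knob2_center, knob3_center, knob4_center, knob5_center and tote_corner below 0.065 m and angle between tote_handle's own z axis and vertical between 0.35 and 1.2 rad and angle between tote_handle's own x axis and vertical above 1.69 rad and angle between tote_handle's own y axis and vertical above 1.69 rad and height (world z) of tote_corner above 0.04 m and contact force between tote and the fingers above 1 N and contact force between tote and table below 0.2 N and linear speed of tote below 0.03 m/s and contact force between tote and bridge_blank below 0.2 N and contact force between tote and glue below 0.2 N and contact force between tote and clamp below 0.2 N and linear speed of each of knob1, knob2, knob3, knob4, knob5 below 0.05 m/s); the arm keeps its last pose, push and grip.
It fails at once if the bridge blank is pushed more than 25 mm or tipped over (distance of bridge_blank from where it was at the start of the episode above 0.025 m or angle between bridge_blank's own z axis and vertical above 0.5 rad).
It fails at once if the glue bottle is pushed more than 25 mm or tipped over (distance of glue from where it was at the start of the episode above 0.025 m or angle between glue's own z axis and vertical above 0.5 rad).
It fails at once if the clamp is pushed more than 25 mm or tipped over (distance of clamp from where it was at the start of the episode above 0.025 m or angle between clamp's own z axis and vertical above 0.5 rad).
It also fails if it takes over 54 s, if anything falls off the work surface, if the arm or the gripper's body presses on something with over 40 N, if the wrist force passes 120 N, or if a joint passes its speed limit or range.

## Working session

There is one attempt and no reset: what is moved stays moved. The work goes in short steps, Python scripts to look and compute and a tool call to move; the robot and the scene stay as the last step left them, time stands still between calls to the robot, and variables do not carry over. Pictures are saved under pics/ and viewed, and the job is handed in when it is done.

Besides the shell and the picture viewer there is one more tool, called by a JSON object that holds its "api" and its "payload", one argument or row to a line. drive_tool: Moves the arm, as the interface text tells. Its arguments: {"type":"object","properties":{"deltas":{"type":"array"},"claw":{"type":"number"},"squeeze":{"type":"number"}},"required":["deltas"]}

```bash
ls; mkdir -p pics; python3 - <<'E'
from plant import r, imaging
import cv2
s=r.get_state();print(s['time_s'],s['tcp_pos'],s['eef_rot'],s['gripper_width'],r.hold_point_z)
for c in('side','top'):
    im=imaging.capture(c);cv2.imwrite(f'pics/{c}0.png',cv2.resize(im[:,:,::-1],(800,600),interpolation=cv2.INTER_CUBIC))
    cv2.imwrite(f'pics/{c}0raw.png',im[:,:,::-1])
    for l in('tote','tote_handle','tote_corner','knob5_center','bridge_blank','glue','clamp'):
        print(c,l,[(round(d['score'],2),[round(float(x)) for x in d['position']]) for d in imaging.landmark_of(c,l)])
    k=imaging.get_calibration(c);print(k)
E
```

```text
pics
0.0 [0.17591351 0.65116623 0.22562053] [-8.99042474e+01  8.22256147e-03  1.64878124e+02] 0.08775035513272811 0.0188
side tote [(0.93, [319, 185]), (0.91, [254, 205]), (0.79, [140, 191]), (0.73, [219, 270]), (0.72, [312, 243])]
side tote_handle [(0.96, [322, 169]), (0.94, [219, 243]), (0.91, [308, 221]), (0.9, [136, 170]), (0.76, [249, 188]), (0.49, [255, 205])]
side tote_corner [(0.8, [247, 187]), (0.78, [332, 237]), (0.77, [118, 190]), (0.73, [340, 182]), (0.62, [240, 277])]
side knob5_center [(0.6, [289, 283])]
side bridge_blank [(0.57, [205, 171])]
side glue []
side clamp [(0.93, [378, 244])]
{'mtx': array([[433.75146132,   0.        , 252.8323448 ],
       [  0.        , 433.75146132, 190.39716964],
       [  0.        ,   0.        ,   1.        ]]), 'R': array([[ 0.87366235, -0.48653082, -0.00136744],
       [-0.27032975, -0.4830899 , -0.83279408],
       [ 0.40451939,  0.72795049, -0.55358121]]), 't': array([-0.4317125 ,  0.19566034,  1.19889843])}
top tote [(0.72, [238, 182]), (0.72, [127, 297]), (0.7, [332, 166]), (0.6, [241, 80])]
top tote_handle [(0.88, [120, 299]), (0.71, [341, 163]), (0.67, [321, 269]), (0.62, [237, 180]), (0.59, [240, 72])]
top tote_corner [(0.71, [343, 262]), (0.7, [211, 179]), (0.7, [255, 58]), (0.7, [343, 137]), (0.6, [119, 324])]
top knob5_center [(0.59, [372, 214])]
top bridge_blank [(0.97, [133, 194]), (0.6, [263, 184])]
top glue [(0.95, [154, 100]), (0.55, [237, 183])]
top clamp [(0.84, [370, 100]), (0.27, [265, 190])]
{'mtx': array([[456.84969132,   0.        , 253.02421096],
       [  0.        , 456.84969132, 190.04804231],
       [  0.        ,   0.        ,   1.        ]]), 'R': array([[ 2.32027021e-02, -9.99730643e-01,  5.25503121e-04],
       [-9.98400462e-01, -2.31989317e-02, -5.15589592e-02],
       [ 5.15572626e-02,  6.71644612e-04, -9.98669814e-01]]), 't': array([-0.03363904,  0.48109363,  1.15966712])}
```

View pics/side0.png

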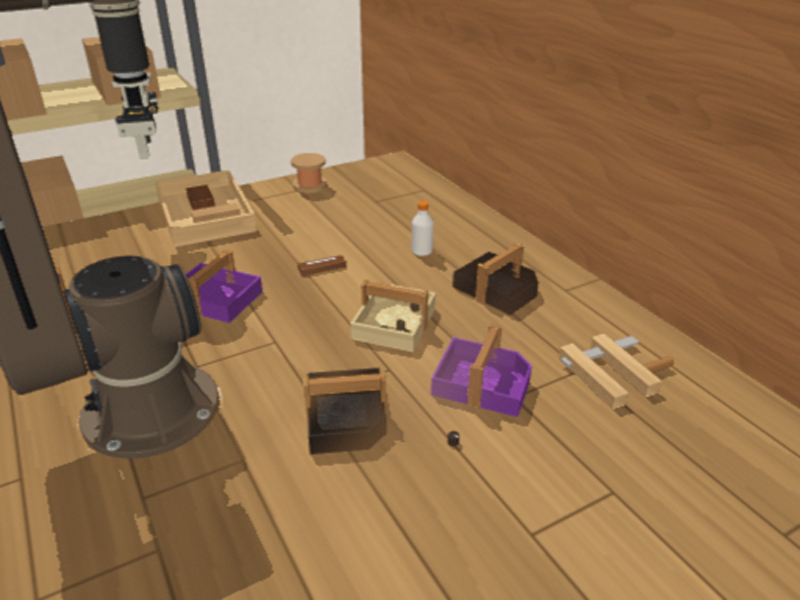

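View pics/top0.png

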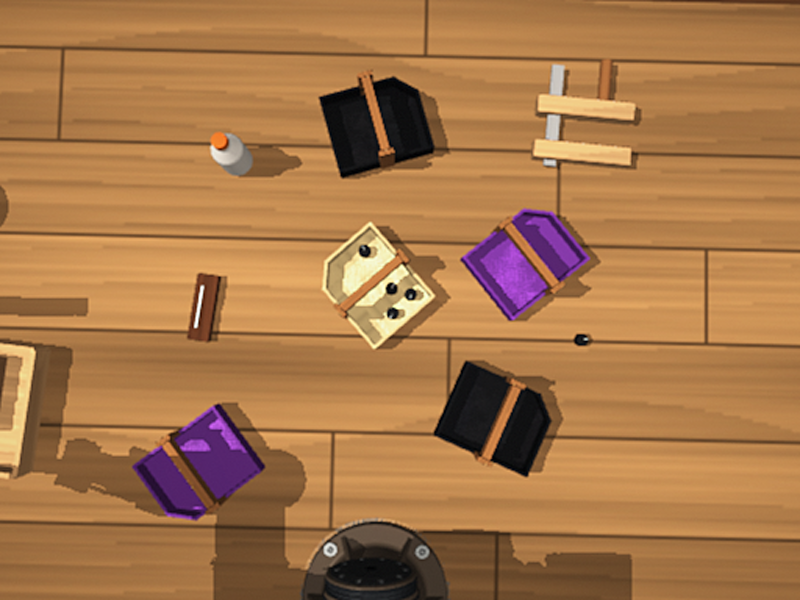

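The top view shows five tote-shaped things, in raw pixels: black (240,80), purple (335,168), black (317,268), purple (127,297) and light plywood (238,182). The plywood one with four knobs at (238,182) fits the description. The only stray knob is at (372,217). I'll confirm this in an enlarged crop and measure both.

```bash
cat > h.py <<'E'
import numpy as np, cv2
from plant import r, imaging
def cal(c):
    k=imaging.get_calibration(c);return k['mtx'],k['R'],k['t']
def back(c,p,z):
    K,R,t=cal(c);d=R.T@np.linalg.inv(K)@np.array([p[0],p[1],1.]);o=-R.T@t
    return o+d*(z-o[2])/d[2]
def proj(c,X):
    K,R,t=cal(c);x=(np.atleast_2d(X)@R.T+t)@K.T;return x[:,:2]/x[:,2:]
def T(c,*P):pass
E
python3 - <<'E'
from h import *
im=cv2.imread('pics/top0raw.png')
a=cv2.resize(im[130:235,190:295],(590,590),interpolation=cv2.INTER_CUBIC)
b=cv2.resize(im[200:235,355:390],(200,200),interpolation=cv2.INTER_CUBIC)
o=np.zeros((590,795,3),np.uint8);o[:,:590]=a;o[:200,592:792]=b
s=cv2.imread('pics/side0raw.png');b=cv2.resize(s[260:300,270:310],(200,200),interpolation=cv2.INTER_CUBIC);o[210:410,592:792]=b
cv2.imwrite('pics/crop0.png',o)
for p in((238,182),(372,217),(372,214)):print(p,back('top',p,0.009))
g=cv2.cvtColor(im,cv2.COLOR_BGR2GRAY)
# plywood mask
hsv=cv2.cvtColor(im,cv2.COLOR_BGR2HSV);print(hsv[190,215],hsv[150,230],hsv[230,235])
for c,p,z in(('top',(237,180),.075),('side',(249,188),.075),('side',(289,283),.009),('side',(290,281),.009)):print(c,p,back(c,p,z))
for l,c,p in(('blank','top',(133,194)),('clamp','top',(370,100)),('purple','top',(335,168)),('black','top',(317,268))):print(l,back(c,p,0.02))
E
```

```text
(238, 182) [0.50177139 0.01670565 0.009     ]
(372, 217) [ 0.41979043 -0.32922899  0.009     ]
(372, 214) [ 0.42747706 -0.32915384  0.009     ]
[ 20 110 193] [ 20 117 150] [ 15 150 172]
top (237, 180) [0.50206328 0.0170112  0.075     ]
side (249, 188) [0.48999313 0.01718523 0.075     ]
side (289, 283) [ 0.41382152 -0.33568265  0.009     ]
side (290, 281) [ 0.41995432 -0.33100006  0.009     ]
blank [0.46417261 0.28297698 0.02      ]
clamp [ 0.7205195  -0.31827037  0.02      ]
purple [ 0.54262547 -0.23059581  0.02      ]
black [ 0.28792321 -0.1886589   0.02      ]
```

View pics/crop0.png

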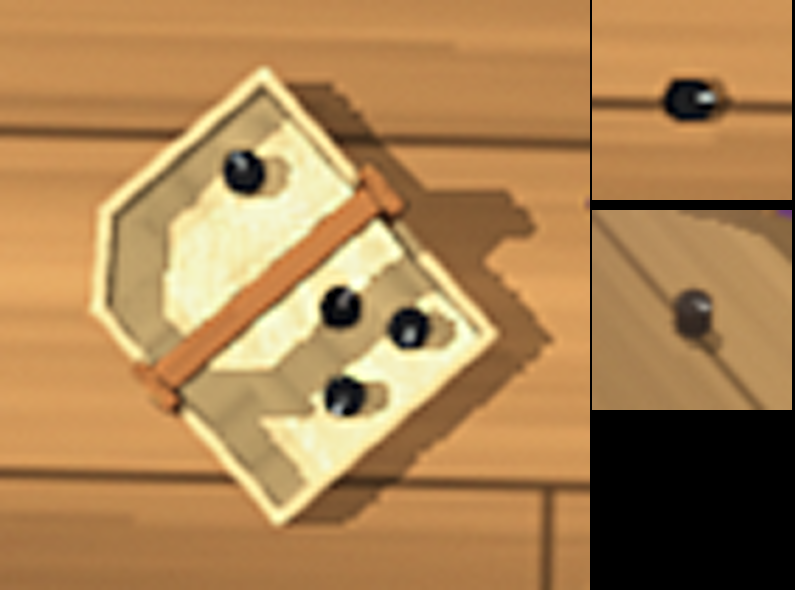

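The crop confirms it: the pale plywood tote with four knobs has its cut corner on the left, at crop pixels (97,257). The stray black knob with a white line stands alone at top-camera pixel (372,217). Next I'll fit the tote pose.

```bash
python3 - <<'E'
from h import *
from scipy.optimize import least_squares
s=590/105
f=lambda x,y:(x/s+190-.5+.5/s,y/s+130-.5+.5/s)
M=[((75+5,-65,40),(265,68)),((-80,-65,40),(495,333)),((-80,65,40),(283,522)),((0,-64,88),(375,182)),((0,64,88),(163,392))]
X=np.array([m[0] for m in M])/1000;P=np.array([f(*m[1]) for m in M])
def w(v,X):
    c,s_=np.cos(v[2]),np.sin(v[2]);return np.c_[c*X[:,0]-s_*X[:,1]+v[0],s_*X[:,0]+c*X[:,1]+v[1],X[:,2]]
o=least_squares(lambda v:(proj('top',w(v,X))-P).ravel(),[.5,.017,.7]);v=o.x
print('pose',v[:2],np.degrees(v[2]),o.fun.round(1))
np.save('tote.npy',v)
R=lambda a:np.array([[np.cos(a),-np.sin(a)],[np.sin(a),np.cos(a)]])
for p in((243,172),(341,307),(408,328),(345,396)):
    b=back('top',f(*p),.02);print('knob',(R(v[2]).T@(b[:2]-v[:2])).round(3))
# side overlay
im=cv2.imread('pics/side0raw.png')
Y=np.array([(80,-65,40),(-80,-65,40),(-80,65,40),(45,65,40),(80,30,40),(0,-64,88),(0,64,88)])/1000
q=proj('side',w(v,Y))
for p in q: cv2.circle(im,tuple(int(a) for a in p.round()),1,(0,0,255),-1)
print(q.round())
cv2.imwrite('pics/ov.png',cv2.resize(im[160:240,200:310],(770,560)))
for xy in((.053,0),(.05,.01),(-.05,0)):print(xy,v[:2]+R(v[2])@np.array(xy))
E
```

```text
pose [0.49945095 0.01563294] 43.47026069881524 [-0.9 -0.4  1.  -0.5  0.2  0.7  0.8  0.9 -1.1 -0.8]
knob [ 0.052 -0.028]
knob [-0.024 -0.02 ]
knob [-0.051 -0.036]
knob [-0.055  0.006]
[[278. 187.]
 [264. 214.]
 [224. 207.]
 [237. 186.]
 [251. 182.]
 [271. 187.]
 [233. 181.]]
(0.053, 0) [0.53791472 0.05209578]
(0.05, 0.01) [0.52885774 0.05728916]
(-0.05, 0) [ 0.46316437 -0.01876596]
```

View pics/ov.png

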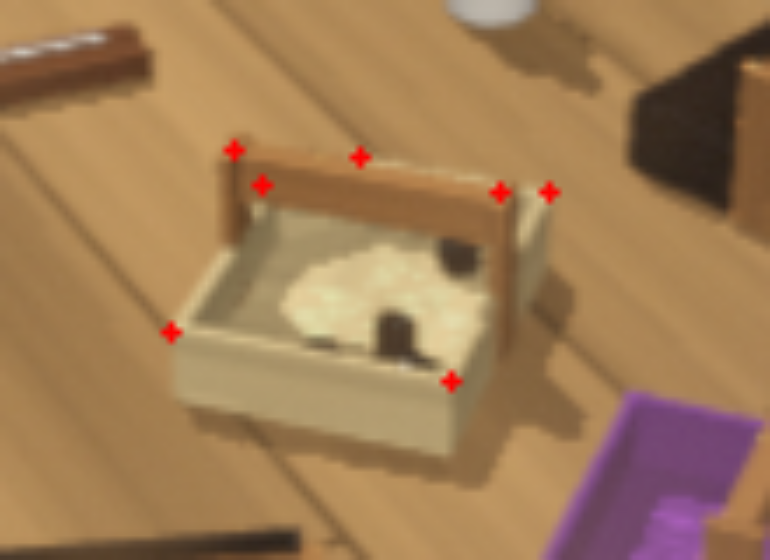

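{"api": "drive_tool", "payload": {
  "deltas": [
    [2, -3.4, 0, 0, 0, -0.08],
    [4, -6.8, 0, 0, 0, -0.16],
    [6, -10.2, 0, 0, 0, -0.24],
    [8, -13.6, 0, 0, 0, -0.32],
    [10, -17, 0, 0, 0, -0.4],
    [12, -20.4, 0, 0, 0, -0.48],
    [14, -23.8, 0, 0, 0, -0.56],
    [16, -27.2, 0, 0, 0, -0.64]
  ],
  "claw": 1
}}

```text
time_s: 1.47
tcp_pos: [0.3366, 0.3779, 0.2269]
eef_rot: [-90.0, -0.0, 128.0]
contact_force: [1.3, 0.0, 0.9]
gripper_width: 0.0878
```

{"api": "drive_tool", "payload": {
  "deltas": [
    [2, -3.4, 0, 0, 0, -0.08],
    [4, -6.8, 0, 0, 0, -0.16],
    [6, -10.2, 0, 0, 0, -0.24],
    [8, -13.6, 0, 0, 0, -0.32],
    [10, -17, 0, 0, 0, -0.4],
    [12, -20.4, 0, 0, 0, -0.48],
    [14, -23.8, 0, 0, 0, -0.56],
    [16, -27.2, 0, 0, 0, -0.64]
  ]
}}

```text
time_s: 2.13
tcp_pos: [0.4967, 0.1058, 0.2271]
eef_rot: [-90.1, -0.0, 91.3]
contact_force: [0.9, 1.7, -1.2]
gripper_width: 0.0878
```

{"api": "drive_tool", "payload": {
  "deltas": [
    [-0.5, -3.5, -0.5, 0, 0, -0.08],
    [-1, -7, -1, 0, 0, -0.16],
    [-1.5, -10.5, -1.5, 0, 0, -0.24],
    [-2, -14, -2, 0, 0, -0.32],
    [-2.5, -17.5, -2.5, 0, 0, -0.4],
    [-3, -21, -3, 0, 0, -0.48],
    [-3.5, -24.5, -3.5, 0, 0, -0.56],
    [-4, -28, -4, 0, 0, -0.64]
  ]
}}

```text
time_s: 2.8
tcp_pos: [0.4556, -0.174, 0.1868]
eef_rot: [-90.1, -0.0, 54.7]
contact_force: [0.9, 0.3, -0.3]
gripper_width: 0.0873
```

{"api": "drive_tool", "payload": {
  "deltas": [
    [-0.7, -3.1, -1.5, 0, 0, -0.04],
    [-1.4, -6.2, -3, 0, 0, -0.08],
    [-2.2, -9.3, -5, 0, 0, -0.12],
    [-2.9, -12.4, -7, 0, 0, -0.16],
    [-3.6, -15.6, -9, 0, 0, -0.195],
    [-3.6, -15.6, -10, 0, 0, -0.195],
    [-3.6, -15.6, -10, 0, 0, -0.195],
    [-3.6, -15.6, -10, 0, 0, -0.195]
  ]
}}

```text
time_s: 3.47
tcp_pos: [0.4196, -0.3284, 0.0863]
eef_rot: [-89.9, 0.0, 43.7]
contact_force: [-1.0, -0.2, 0.4]
gripper_width: 0.0876
```

```bash
python3 - <<'E'
from h import *
s=r.get_state();print(s['tcp_pos'],s['eef_rot'],s['joints'].round(0) if hasattr(s['joints'],'round') else s['joints'])
o=[]
for c,b in(('side',(240,320,230,310)),('top',(212-40+0,212+40,332,412))):
    im=imaging.capture(c)[:,:,::-1].copy()
    p=proj(c,[.419,-.33,.009])[0];
    u=int(p[0]);v=int(p[1]);cv2.circle(im,(u,v),1,(0,0,255),-1)
    q=proj(c,s['tcp_pos'])[0];cv2.circle(im,tuple(int(a) for a in q),1,(0,255,0),-1)
    o.append(cv2.resize(im[v-40:v+40,u-40:u+40],(390,390)))
cv2.imwrite('pics/k1.png',np.hstack(o))
E
```

```text
[ 0.41959194 -0.32844529  0.08629586] [-8.99342323e+01  4.40401618e-02  4.36754248e+01] [-17.  15. -28.   0. -47. -29.]
```

View pics/k1.png

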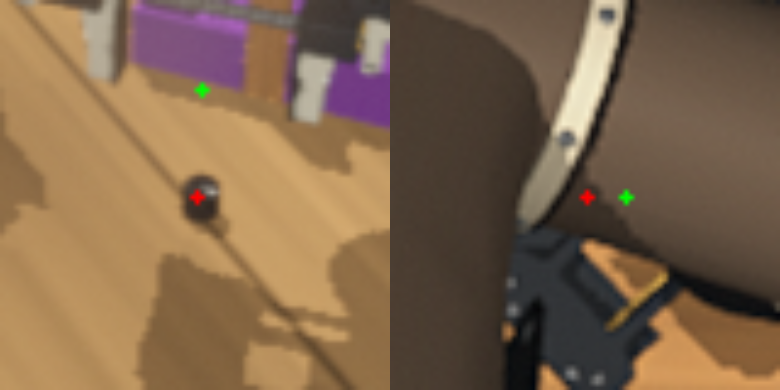

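The side view shows the knob at the predicted point, midway below the fingers. Descending to grip it.

{"api": "drive_tool", "payload": {
  "deltas": [
    [0, 0, -1.5, 0, 0, 0],
    [0, 0, -3, 0, 0, 0],
    [0, 0, -4.5, 0, 0, 0],
    [0, 0, -6, 0, 0, 0],
    [0, 0, -7.3, 0, 0, 0],
    [0, 0, -8.2, 0, 0, 0],
    [0, 0, -8.2, 0, 0, 0],
    [0, 0, -8.2, 0, 0, 0]
  ]
}}

```text
time_s: 4.23
tcp_pos: [0.4207, -0.328, 0.0052]
eef_rot: [-90.0, -0.0, 43.8]
contact_force: [0.7, -0.4, -0.5]
gripper_width: 0.0875
```

{"api": "drive_tool", "payload": {
  "deltas": [
    [0, 0, 0, 0, 0, 0],
    [0, 0, 0, 0, 0, 0],
    [0, 0, 0, 0, 0, 0],
    [0, 0, 0, 0, 0, 0],
    [0, 0, 0, 0, 0, 0],
    [0, 0, 0, 0, 0, 0],
    [0, 0, 0, 0, 0, 0],
    [0, 0, 0, 0, 0, 0]
  ],
  "claw": 0,
  "squeeze": 12
}}

```text
time_s: 4.9
tcp_pos: [0.42, -0.3284, 0.0046]
eef_rot: [-90.0, 0.0, 43.7]
contact_force: [0.1, 0.2, 0.1]
gripper_width: 0.0398
```

{"api": "drive_tool", "payload": {
  "deltas": [
    [0, 0, 0, 0, 0, 0],
    [0, 0, 0, 0, 0, 0],
    [0, 0, 0, 0, 0, 0],
    [0, 0, 0, 0, 0, 0],
    [0, 0, 0, 0, 0, 0],
    [0, 0, 0, 0, 0, 0],
    [0, 0, 0, 0, 0, 0],
    [0, 0, 0, 0, 0, 0]
  ]
}}

```text
time_s: 5.57
tcp_pos: [0.42, -0.3284, 0.0046]
eef_rot: [-90.0, 0.0, 43.7]
contact_force: [0.1, -0.3, -0.2]
gripper_width: 0.0194
```

{"api": "drive_tool", "payload": {
  "deltas": [
    [0, 0, 2, 0, 0, 0],
    [0, 0, 5, 0, 0, 0],
    [0, 0, 8, 0, 0, 0],
    [0, 0, 11, 0, 0, 0],
    [0.5, 2, 14, 0, 0, 0],
    [1.5, 5, 15, 0, 0, 0],
    [2.5, 8.5, 15, 0, 0, 0],
    [3.5, 12, 15, 0, 0, 0]
  ]
}}

```text
time_s: 6.23
tcp_pos: [0.4556, -0.2074, 0.1558]
eef_rot: [-90.1, -0.1, 43.6]
contact_force: [0.7, 0.4, -0.7]
gripper_width: 0.0195
```

{"api": "drive_tool", "payload": {
  "deltas": [
    [1, 3.5, 0, 0, 0, 0],
    [2, 7, 0, 0, 0, 0],
    [3, 10.5, 0, 0, 0, 0],
    [4, 14, 0, 0, 0, 0],
    [5, 17.5, 0, 0, 0, 0],
    [6, 21, 0, 0, 0, 0],
    [7, 24.2, 0, 0, 0, 0],
    [7.4, 25.8, 0, 0, 0, 0]
  ]
}}

```text
time_s: 6.9
tcp_pos: [0.5301, 0.0529, 0.1547]
eef_rot: [-90.0, -0.1, 43.8]
contact_force: [0.6, -0.4, 0.1]
gripper_width: 0.0189
```

```bash
python3 - <<'E'
from h import *
s=r.get_state();print(s['tcp_pos'],s['eef_rot'],s['gripper_width'])
im=imaging.capture('side')[:,:,::-1]
cv2.imwrite('pics/k2.png',cv2.resize(im[100:250,170:370],(800,600)))
E
```

```text
[0.5301095  0.05287802 0.15468634] [-9.00234671e+01 -5.50248873e-02  4.38209477e+01] 0.01889477214570546
```

View pics/k2.png

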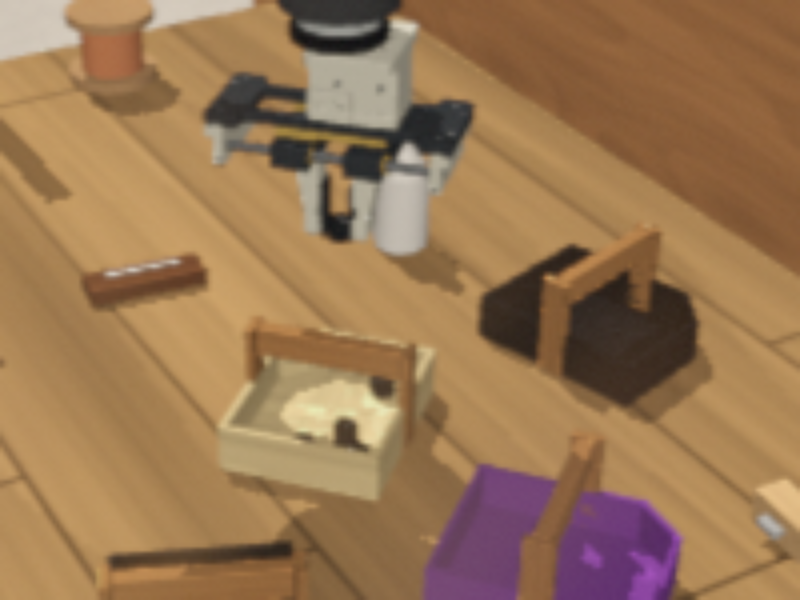

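The side view shows the knob between the fingertips at crop pixel (337,222), above the tote. Lowering it into the +x bay.

{"api": "drive_tool", "payload": {
  "deltas": [
    [0, -0.3, -2.5, 0, 0, 0],
    [0, -0.3, -5, 0, 0, 0],
    [0, -0.3, -7, 0, 0, 0],
    [0, -0.3, -9, 0, 0, 0],
    [0, -0.3, -10.5, 0, 0, 0],
    [0, -0.3, -11.5, 0, 0, 0],
    [0, -0.3, -12.2, 0, 0, 0],
    [0, -0.3, -12.2, 0, 0, 0]
  ]
}}

```text
time_s: 7.62
tcp_pos: [0.5284, 0.0463, 0.0314]
eef_rot: [-90.0, 0.1, 43.7]
contact_force: [-0.6, 0.1, -0.1]
gripper_width: 0.0196
```

{"api": "drive_tool", "payload": {
  "deltas": [
    [0, 0, 0, 0, 0, 0],
    [0, 0, 0, 0, 0, 0],
    [0, 0, 0, 0, 0, 0],
    [0, 0, 0, 0, 0, 0],
    [0, 0, 0, 0, 0, 0],
    [0, 0, 0, 0, 0, 0],
    [0, 0, 0, 0, 0, 0],
    [0, 0, 0, 0, 0, 0]
  ],
  "claw": 0.36
}}

```text
time_s: 8.28
tcp_pos: [0.5291, 0.0466, 0.0327]
eef_rot: [-90.0, -0.0, 43.7]
contact_force: [0.2, 0.1, -0.4]
gripper_width: 0.0315
```

{"api": "drive_tool", "payload": {
  "deltas": [
    [0, 0, 1.5, 0, 0, 0],
    [0, 0, 3, 0, 0, 0],
    [0, 0, 5, 0, 0, 0],
    [0, 0, 7.5, 0, 0, 0],
    [0, 0, 10, 0, 0, 0],
    [0, 0, 12, 0, 0, 0.1],
    [0, 0, 14, 0, 0, 0.2],
    [0, 0, 15, 0, 0, 0.3]
  ]
}}

```text
time_s: 8.95
tcp_pos: [0.53, 0.0469, 0.1853]
eef_rot: [-90.1, -0.1, 61.2]
contact_force: [0.7, 0.0, 0.4]
gripper_width: 0.0314
```

{"api": "drive_tool", "payload": {
  "deltas": [
    [0, 0, 1, 0, 0, 0.12],
    [0, 0, 1, 0, 0, 0.24],
    [0, 0, 1, 0, 0, 0.36],
    [0, 0, 1, 0, 0, 0.48],
    [0, 0, 1, 0, 0, 0.6],
    [-1, -1, 1, 0, 0, 0.72],
    [-2, -2, 1, 0, 0, 0.84],
    [-3, -3.1, 1, 0, 0, 0.96]
  ],
  "claw": 1
}}

```text
time_s: 9.62
tcp_pos: [0.4985, 0.0154, 0.1923]
eef_rot: [-90.0, -0.0, 116.3]
contact_force: [-0.5, 0.1, -0.1]
gripper_width: 0.0791
```

{"api": "drive_tool", "payload": {
  "deltas": [
    [0, 0, 0, 0, 0, 0.12],
    [0, 0, 0, 0, 0, 0.24],
    [0, 0, -1, 0, 0, 0.305],
    [0, 0, -2, 0, 0, 0.305],
    [0, 0, -3, 0, 0, 0.305],
    [0, 0, -4, 0, 0, 0.305],
    [0, 0, -4, 0, 0, 0.305],
    [0, 0, -4, 0, 0, 0.305]
  ]
}}

```text
time_s: 10.28
tcp_pos: [0.4986, 0.0154, 0.1517]
eef_rot: [-89.9, -0.0, 133.3]
contact_force: [0.3, -0.5, 0.3]
gripper_width: 0.0875
```

```bash
python3 - <<'E'
from h import *
s=r.get_state();print(s['tcp_pos'],s['eef_rot'],s['gripper_width'],s['joints'])
im=imaging.capture('side')[:,:,::-1]
cv2.imwrite('pics/k3.png',cv2.resize(im[125:245,180:340],(800,600)))
im=imaging.capture('top')[:,:,::-1]
cv2.imwrite('pics/k3t.png',cv2.resize(im[125:245,160:320],(800,600)))
E
```

```text
[0.4985636  0.01543222 0.15168477] [-8.98854337e+01 -3.66542430e-02  1.33312453e+02] 0.08746580531778375 [ 2.43889760e+01  7.73629615e+00 -2.71578031e+01  3.02079216e-03
 -5.52261622e+01  1.89217881e+01]
```

View pics/k3.png

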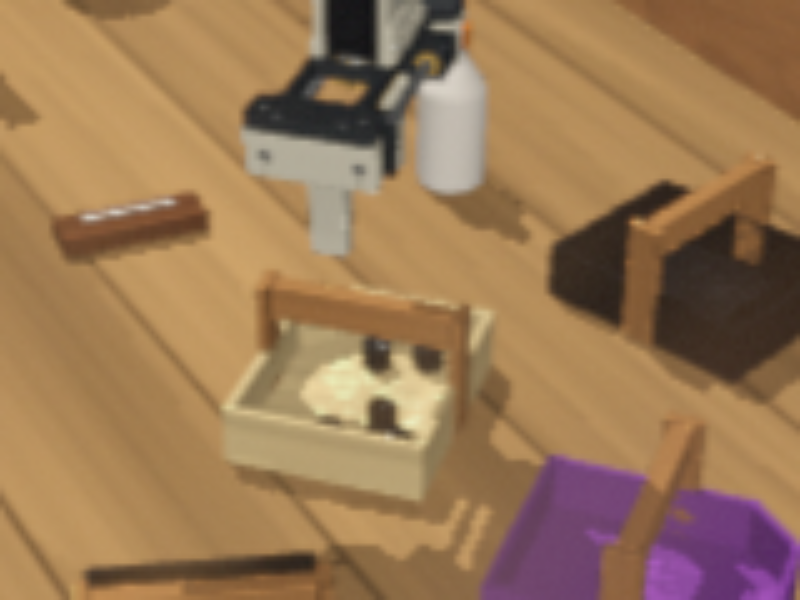

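View pics/k3t.png

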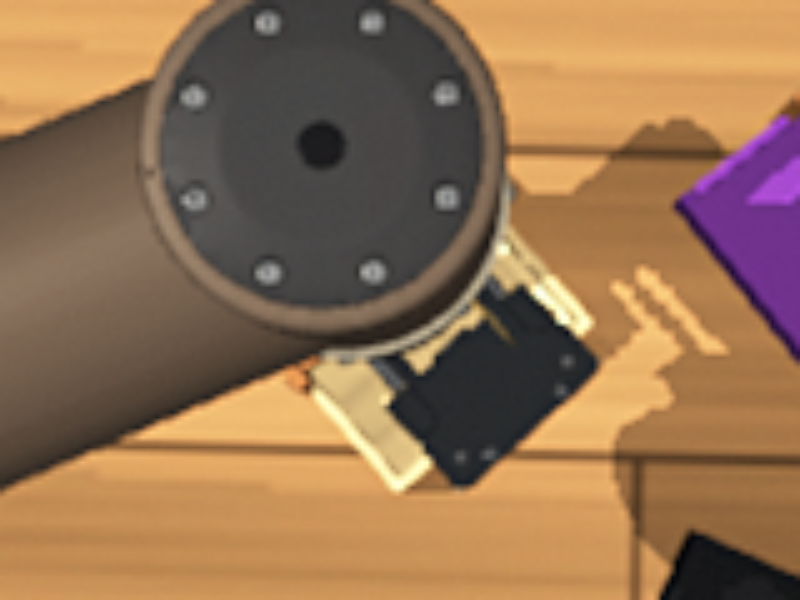

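The side crop shows knob5 standing in the tote at (375,350), behind the handle board and next to knob1. The tote hasn't moved and the fingers are above the handle. Descending to grip it.

{"api": "drive_tool", "payload": {
  "deltas": [
    [0, 0, -2, 0, 0, 0],
    [0, 0, -4, 0, 0, 0],
    [0, 0, -6, 0, 0, 0],
    [0, 0, -8, 0, 0, 0],
    [0, 0, -9, 0, 0, 0],
    [0, 0, -9.7, 0, 0, 0],
    [0, 0, -9.7, 0, 0, 0],
    [0, 0, -9.7, 0, 0, 0]
  ]
}}

```text
time_s: 11.05
tcp_pos: [0.4995, 0.0158, 0.0561]
eef_rot: [-90.0, 0.0, 133.4]
contact_force: [-0.8, 0.4, 0.1]
gripper_width: 0.0877
```

{"api": "drive_tool", "payload": {
  "deltas": [
    [0, 0, 0, 0, 0, 0],
    [0, 0, 0, 0, 0, 0],
    [0, 0, 0, 0, 0, 0],
    [0, 0, 0, 0, 0, 0],
    [0, 0, 0, 0, 0, 0],
    [0, 0, 0, 0, 0, 0],
    [0, 0, 0, 0, 0, 0],
    [0, 0, 0, 0, 0, 0]
  ],
  "claw": 0,
  "squeeze": 50
}}

```text
time_s: 11.72
tcp_pos: [0.499, 0.0156, 0.0556]
eef_rot: [-90.0, 0.0, 133.4]
contact_force: [0.5, -0.1, 0.5]
gripper_width: 0.0401
```

{"api": "drive_tool", "payload": {
  "deltas": [
    [0, 0, 0, 0, 0, 0],
    [0, 0, 0, 0, 0, 0],
    [0, 0, 0, 0, 0, 0],
    [0, 0, 0, 0, 0, 0],
    [0, 0, 0, 0, 0, 0],
    [0, 0, 0, 0, 0, 0],
    [0, 0, 0, 0, 0, 0],
    [0, 0, 0, 0, 0, 0]
  ]
}}

```text
time_s: 12.38
tcp_pos: [0.4992, 0.0157, 0.0556]
eef_rot: [-90.0, 0.0, 133.4]
contact_force: [0.7, 0.5, -0.9]
gripper_width: 0.0139
```

{"api": "drive_tool", "payload": {
  "deltas": [
    [0, 0, 0.5, 0, 0, 0],
    [0, 0, 1.5, 0, 0, 0],
    [0, 0, 3, 0, 0, 0],
    [0, 0, 5, 0, 0, 0],
    [0, 0, 7, 0, 0, 0],
    [0, 0, 9, 0, 0, 0],
    [0, 0, 10.5, 0, 0, 0],
    [0, 0, 11.5, 0, 0, 0]
  ]
}}

```text
time_s: 13.05
tcp_pos: [0.4993, 0.0157, 0.173]
eef_rot: [-90.1, 0.0, 133.4]
contact_force: [-0.2, 0.1, -3.2]
gripper_width: 0.0138
```

{"api": "drive_tool", "payload": {
  "deltas": [
    [0, 0, 1, 0, 0, 0],
    [0, 0, 2.5, 0, 0, 0],
    [0, 0, 4, 0, 0, 0],
    [0, 0, 5.5, 0, 0, 0],
    [0, 0, 7, 0, 0, 0],
    [0, 0, 8, 0, 0, 0],
    [0, 0, 8, 0, 0, 0],
    [0, 0, 8, 0, 0, 0]
  ]
}}

```text
time_s: 13.72
tcp_pos: [0.4988, 0.0157, 0.2503]
eef_rot: [-90.0, -0.0, 133.4]
contact_force: [-0.4, -0.1, -3.6]
gripper_width: 0.0138
```

```bash
python3 - <<'E'
from h import *
s=r.get_state();print(s['tcp_pos'],s['eef_rot'],s['gripper_width'],s['contact_force'])
im=imaging.capture('side')[:,:,::-1]
cv2.imwrite('pics/k4.png',cv2.resize(im[85:235,150:350],(800,600)))
E
```

```text
[0.49878656 0.0157262  0.25031916] [-9.00138650e+01 -2.51786979e-02  1.33362084e+02] 0.013845044548007378 [-0.39264933 -0.08971967 -3.58363675]
```

View pics/k4.png

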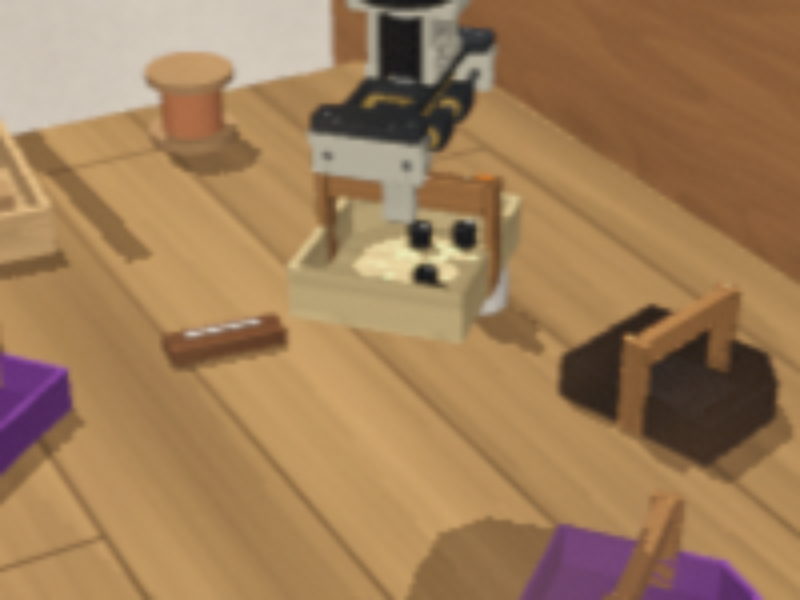

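The tote is lifted level with the knobs inside. I'll yaw it in the air so the tilt falls in the arm's plane and the interior faces the side camera.

{"api": "drive_tool", "payload": {
  "deltas": [
    [0, 0, 0, 0, 0, 0.06],
    [0, 0, 0, 0, 0, 0.16],
    [0, 0, 0, 0, 0, 0.28],
    [0, 0, 0, 0, 0, 0.4],
    [0, 0, 0, 0, 0, 0.52],
    [0, 0, 0, 0, 0, 0.64],
    [0, 0, 0, 0, 0, 0.76],
    [0, 0, 0, 0, 0, 0.88]
  ]
}}

```text
time_s: 14.43
tcp_pos: [0.4982, 0.0155, 0.2491]
eef_rot: [-90.0, -0.1, -175.9]
contact_force: [0.1, -0.3, -3.6]
gripper_width: 0.014
```

{"api": "drive_tool", "payload": {
  "deltas": [
    [0, 0, 0, 0, 0, 0.12],
    [0, 0, 0, 0, 0, 0.24],
    [0, 0, 0, 0, 0, 0.36],
    [0, 0, 0, 0, 0, 0.48],
    [0, 0, 0, 0, 0, 0.6],
    [0, 0, 0, 0, 0, 0.72],
    [0, 0, 0, 0, 0, 0.84],
    [0, 0, 0, 0, 0, 0.94]
  ]
}}

```text
time_s: 15.1
tcp_pos: [0.4982, 0.0154, 0.249]
eef_rot: [-90.1, -0.1, -122.0]
contact_force: [1.2, -0.7, -3.8]
gripper_width: 0.0134
```

```bash
cat >> h.py <<'E'
from scipy.spatial.transform import Rotation as Ro
YAW0=43.5+90-133.4   # tote yaw minus (tool yaw at grasp)
def tote_R(yaw,phi,th):
    a=np.radians(yaw+phi);ax=np.array([-np.sin(a),np.cos(a),0])
    return Ro.from_rotvec(ax*np.radians(th))*Ro.from_euler('z',yaw,degrees=True)
def rel(a,b): # rotvec from pose a to b
    return (tote_R(*b)*tote_R(*a).inv()).as_rotvec().round(3)
E
python3 - <<'E'
from h import *
s=r.get_state();print(s['tcp_pos'],s['eef_rot'],s['joints'].round(0))
y=s['eef_rot'][2]-89.9;print('toteyaw',y)
Y=y
print(rel((Y,0,0),(Y,0,35)))
def path(a,b,n=8):
    print(a,b);
    for i in range(1,n+1):
        t=i/n;c=(Y,a[0]+(b[0]-a[0])*t,a[1]+(b[1]-a[1])*t);print(rel((Y,)+a,c).tolist())
path((0,35),(45,38));path((45,38),(75,38));path((75,38),(30,38))
E
```

```text
[0.49823533 0.01544671 0.24904972] [-9.01038881e+01 -1.12857177e-01 -1.22002230e+02] [ 24.   3. -19.  -0. -68. 124.]
toteyaw -211.9022299553245
[-0.323 -0.519  0.   ]
(0, 35) (45, 38)
[0.046, -0.033, 0.018]
[0.096, -0.062, 0.036]
[0.149, -0.086, 0.054]
[0.205, -0.105, 0.072]
[0.263, -0.118, 0.09]
[0.323, -0.126, 0.107]
[0.384, -0.128, 0.124]
[0.446, -0.123, 0.14]
(45, 38) (75, 38)
[0.039, 0.01, 0.014]
[0.077, 0.023, 0.028]
[0.114, 0.039, 0.041]
[0.151, 0.057, 0.055]
[0.186, 0.077, 0.068]
[0.219, 0.099, 0.081]
[0.252, 0.124, 0.094]
[0.282, 0.151, 0.106]
(75, 38) (30, 38)
[-0.046, -0.039, -0.021]
[-0.096, -0.073, -0.041]
[-0.149, -0.103, -0.062]
[-0.205, -0.127, -0.081]
[-0.263, -0.146, -0.1]
[-0.323, -0.159, -0.118]
[-0.384, -0.166, -0.136]
[-0.446, -0.168, -0.151]
```

{"api": "drive_tool", "payload": {
  "deltas": [
    [0, 0, 0, -0.02, -0.03, 0],
    [0, 0, 0, -0.06, -0.1, 0],
    [0, 0, 0, -0.11, -0.18, 0],
    [0, 0, 0, -0.17, -0.27, 0],
    [0, 0, 0, -0.23, -0.37, 0],
    [0, 0, 0, -0.29, -0.46, 0],
    [0, 0, 0, -0.323, -0.519, 0],
    [0, 0, 0, -0.323, -0.519, 0]
  ]
}}

```text
time_s: 15.77
tcp_pos: [0.4954, 0.0141, 0.2464]
eef_rot: [-54.8, -0.1, -122.0]
contact_force: [-0.4, -1.5, -3.7]
gripper_width: 0.0136
```

```bash
python3 - <<'E'
from h import *
s=r.get_state();print(s['tcp_pos'],s['eef_rot'],s['joints'].round(0),s['contact_force'])
im=imaging.capture('side')[:,:,::-1]
cv2.imwrite('pics/k5.png',cv2.resize(im[85:235,150:350],(800,600)))
E
```

```text
[0.49537252 0.01405188 0.24642372] [-5.47534365e+01 -1.13964102e-01 -1.22032194e+02] [ 44. -11. -57.  51. -47.  67.] [-0.44628384 -1.45575135 -3.6523814 ]
```

View pics/k5.png

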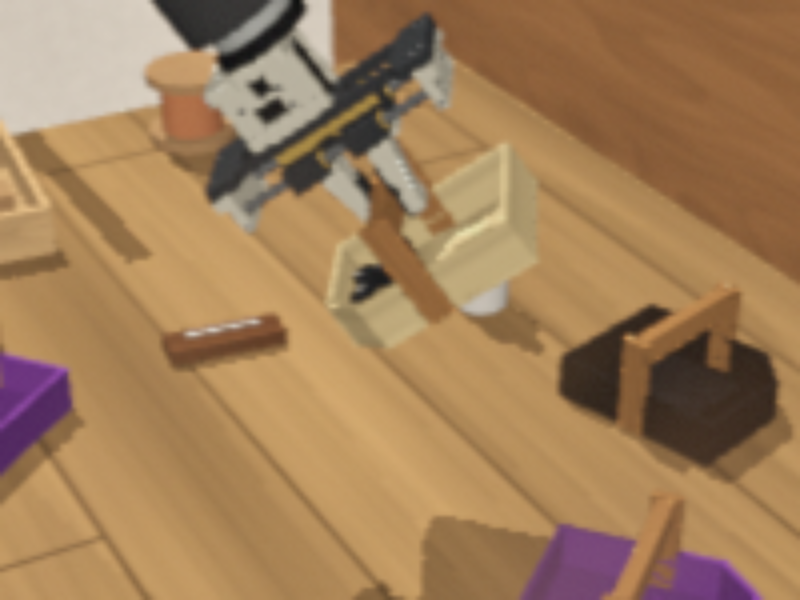

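The knobs have slid to the +x wall, at crop pixels (370,280). J3 is near its limit, so I'll move outward a little before sweeping towards +y.

{"api": "drive_tool", "payload": {
  "deltas": [
    [1, -0.4, 0, 0, 0, 0],
    [2.5, -1, 0, 0, 0, 0],
    [4, -1.6, 0, 0, 0, 0],
    [5.5, -2.2, 0, 0, 0, 0],
    [7, -2.8, 0, 0, 0, 0],
    [8.5, -3.4, 0, 0, 0, 0],
    [10, -4, 0, 0, 0, 0],
    [10, -4, 0, 0, 0, 0]
  ]
}}

```text
time_s: 16.48
tcp_pos: [0.6015, -0.0254, 0.25]
eef_rot: [-55.1, 0.2, -122.4]
contact_force: [0.1, 0.2, -2.7]
gripper_width: 0.0136
```

{"api": "drive_tool", "payload": {
  "deltas": [
    [0, 0, 0, 0.046, -0.033, 0.018],
    [0, 0, 0, 0.096, -0.062, 0.036],
    [0, 0, 0, 0.149, -0.086, 0.054],
    [0, 0, 0, 0.205, -0.105, 0.072],
    [0, 0, 0, 0.263, -0.118, 0.09],
    [0, 0, 0, 0.323, -0.126, 0.107],
    [0, 0, 0, 0.384, -0.128, 0.124],
    [0, 0, 0, 0.446, -0.123, 0.14]
  ]
}}

```text
time_s: 17.15
tcp_pos: [0.6033, -0.0399, 0.2555]
eef_rot: [-58.8, 22.3, -116.7]
contact_force: [1.3, -3.3, -1.8]
gripper_width: 0.0139
```

```bash
python3 - <<'E'
from h import *
s=r.get_state();print(s['tcp_pos'],s['eef_rot'],s['joints'].round(0),s['contact_force'])
im=imaging.capture('side')[:,:,::-1]
cv2.imwrite('pics/k6.png',cv2.resize(im[85:235,150:350],(800,600)))
E
```

```text
[ 0.6032914  -0.03989799  0.25550741] [ -58.82041192   22.31443339 -116.72187236] [ 15.  -6. -50.  34. -11. 100.] [ 1.2519529  -3.29355523 -1.83346096]
```

View pics/k6.png

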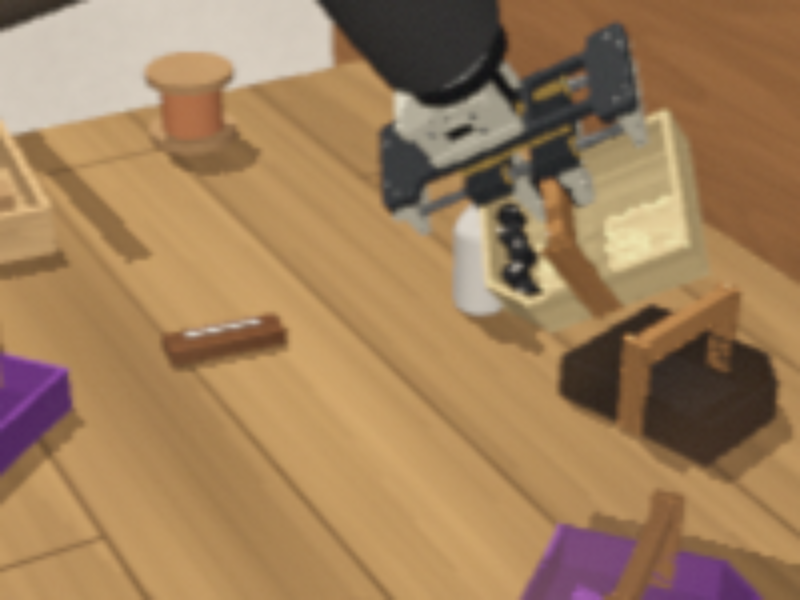

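The five knobs are along the +x wall and moving towards the cut corner, at crop pixels (500-535, 215-285). The wrist is near its singularity (j5 -11), so I'll raise the tote before continuing.

{"api": "drive_tool", "payload": {
  "deltas": [
    [0, 0, 1, 0, 0, 0],
    [0, 0, 2.5, 0, 0, 0],
    [0, 0, 4.5, 0, 0, 0],
    [0, 0, 6.5, 0, 0, 0],
    [0, 0, 8.5, 0, 0, 0],
    [0, 0, 10, 0, 0, 0],
    [0, 0, 10, 0, 0, 0],
    [0, 0, 10, 0, 0, 0]
  ]
}}

```text
time_s: 17.87
tcp_pos: [0.6046, -0.0385, 0.3571]
eef_rot: [-58.6, 22.3, -116.6]
contact_force: [-0.0, 0.2, -4.4]
gripper_width: 0.0138
```

```bash
cat > look.py <<'E'
from h import *
import sys
s=r.get_state();print(s['time_s'],s['tcp_pos'],s['eef_rot'],s['joints'].round(0),s['contact_force'])
# tote rotation: tool frame at grasp Rz(133.4)Rx(-90) when tote Rz(43.5)
G=Ro.from_euler('xyz',[-90,0,133.4],degrees=True);A=Ro.from_euler('z',43.5,degrees=True)
Rt=Ro.from_euler('xyz',s['eef_rot'],degrees=True)*G.inv()*A
M=Rt.as_matrix();print('tilt',np.degrees(np.arccos(M[2,2])).round(1),'x',np.degrees(np.arccos(M[2,0])).round(1),'y',np.degrees(np.arccos(M[2,1])).round(1),'phi',np.degrees(np.arctan2(-M[2,1],-M[2,0])).round(1))
c=np.array(s['tcp_pos'])+M@np.array([.060,.045,.015-.0556]);print('corner',c.round(3))
h=np.array(s['tcp_pos'])-M@np.array([0,0,.0556])
im=imaging.capture('side')[:,:,::-1].copy()
def pt(x,y,z):return proj('side',h+M@np.array([x,y,z]))[0]
raw=im.copy()
p=proj('side',c)[0];u,v=int(p[0]),int(p[1])
# ring of 65mm from corner at knob mid-height
ring=np.array([pt(.06+.065*np.cos(a),.045+.065*np.sin(a),.015) for a in np.linspace(0,6.283,60)])
S=8
u0,v0=max(u-45,0),max(v-37,0)
ov=cv2.resize(raw[v0:v0+75,u0:u0+100],None,fx=S,fy=S,interpolation=cv2.INTER_CUBIC)
if len(sys.argv)>2:
    cv2.polylines(ov,[((ring-[u0,v0]+.5)*S).astype(int)],True,(0,0,255),1)
    cv2.circle(ov,tuple(((p-[u0,v0]+.5)*S).astype(int)),4,(0,255,0),-1)
cv2.imwrite('pics/'+sys.argv[1]+'.png',ov[:600,:800])
E
python3 look.py k7 1
```

```text
17.8667 [ 0.60463887 -0.03848081  0.35713964] [ -58.64949405   22.32918238 -116.59786437] [ 20. -11. -35.  17. -31. 115.] [-0.036395    0.23301407 -4.41977896]
tilt 37.8 x 118.8 y 112.3 phi 38.2
corner [ 0.57  -0.04   0.279]
```

View pics/k7.png

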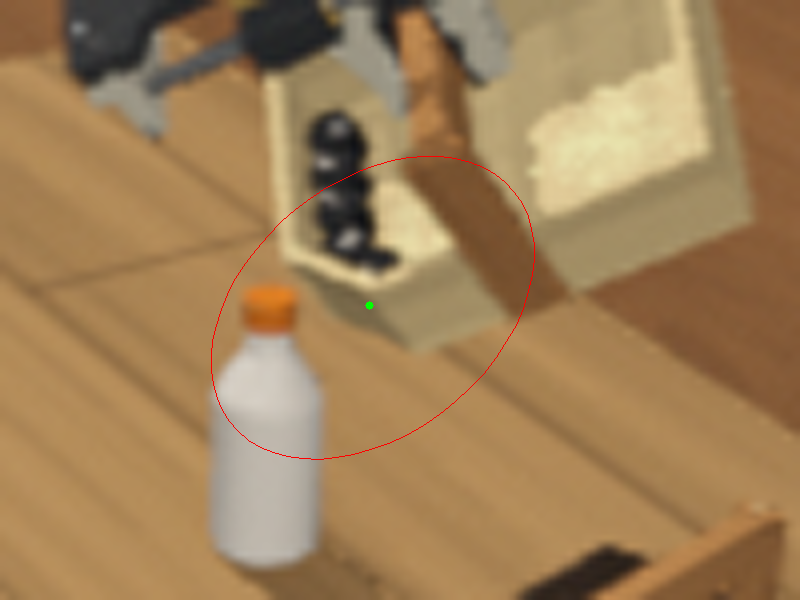

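The knobs are in a column along the +x wall, reaching into the cut corner, and the top ones at crop (335,130) are still outside the 65 mm ring. I'll sweep the tilt further towards +y.

```bash
python3 - <<'E'
from h import *
Y=148.1
for b in((50,38),(62,38),(75,38)):print(rel((Y,45,38),b and (Y,)+b))
M=Ro.from_euler('xyz',[-58.6,22.3,-116.6],degrees=True)*Ro.from_euler('xyz',[-90,0,133.4],degrees=True).inv()*Ro.from_euler('z',43.5,degrees=True)
for b in((45,38),(50,38),(62,38),(75,38),(80,40)):print(b,(tote_R(Y,*b)*M.inv()).as_rotvec().round(3))
E
```

```text
[0.052 0.014 0.018]
[0.169 0.067 0.062]
[0.282 0.151 0.106]
(45, 38) [0.073 0.009 0.042]
(50, 38) [0.125 0.023 0.06 ]
(62, 38) [0.244 0.075 0.102]
(75, 38) [0.358 0.158 0.144]
(80, 40) [0.421 0.172 0.166]
```

{"api": "drive_tool", "payload": {
  "deltas": [
    [0, 0, 0, 0.06, 0.01, 0.03],
    [0, 0, 0, 0.125, 0.023, 0.06],
    [0, 0, 0, 0.185, 0.048, 0.08],
    [0, 0, 0, 0.244, 0.075, 0.102],
    [0, 0, 0, 0.3, 0.115, 0.122],
    [0, 0, 0, 0.358, 0.158, 0.144],
    [0, 0, 0, 0.358, 0.158, 0.144],
    [0, 0, 0, 0.358, 0.158, 0.144]
  ]
}}

```text
time_s: 18.58
tcp_pos: [0.6049, -0.0408, 0.3541]
eef_rot: [-78.9, 36.3, -118.6]
contact_force: [-1.0, 0.2, -3.4]
gripper_width: 0.0138
```

```bash
python3 look.py k8 1
```

```text
18.5833 [ 0.60485426 -0.04084802  0.35410266] [ -78.86954337   36.33666152 -118.57403981] [ -5.  -0.  -6. -31. -60. 162.] [-1.01012091  0.24114719 -3.44826257]
tilt 37.8 x 99.0 y 126.3 phi 75.2
corner [ 0.557 -0.022  0.286]
```

View pics/k8.png

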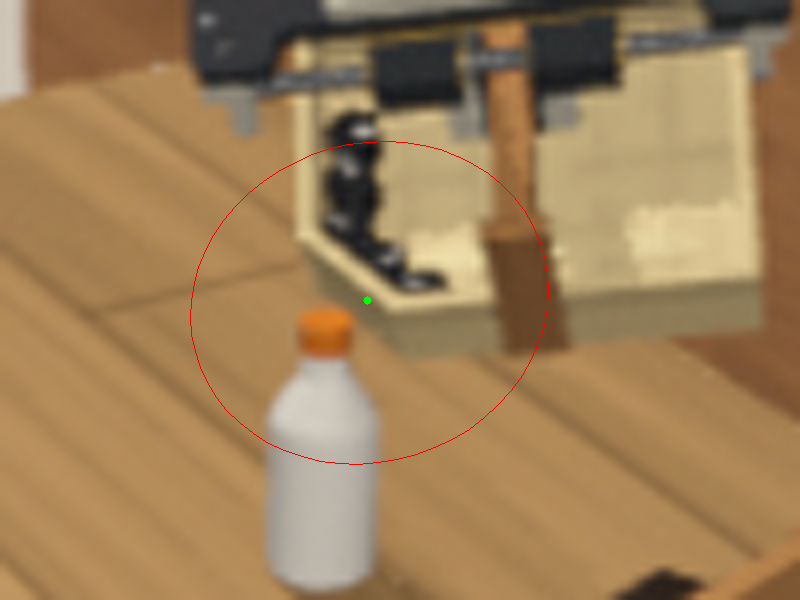

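{"api": "drive_tool", "payload": {
  "deltas": [
    [0, 0, 0, 0, 0, 0],
    [0, 0, 0, 0, 0, 0],
    [0, 0, 0, 0, 0, 0],
    [0, 0, 0, 0, 0, 0],
    [0, 0, 0, 0, 0, 0],
    [0, 0, 0, 0, 0, 0],
    [0, 0, 0, 0, 0, 0],
    [0, 0, 0, 0, 0, 0]
  ]
}}

```text
time_s: 19.3
tcp_pos: [0.6044, -0.0384, 0.3572]
eef_rot: [-78.6, 36.5, -118.2]
contact_force: [0.2, -0.2, -4.1]
gripper_width: 0.0136
```

```bash
python3 look.py k9 1
```

```text
19.3 [ 0.60441364 -0.03838684  0.35718451] [ -78.63335209   36.492373   -118.15811843] [ -4.  -0.  -6. -31. -61. 162.] [ 0.24559262 -0.21514225 -4.09695951]
tilt 38.0 x 99.2 y 126.5 phi 75.0
corner [ 0.557 -0.019  0.289]
```

View pics/k9.png

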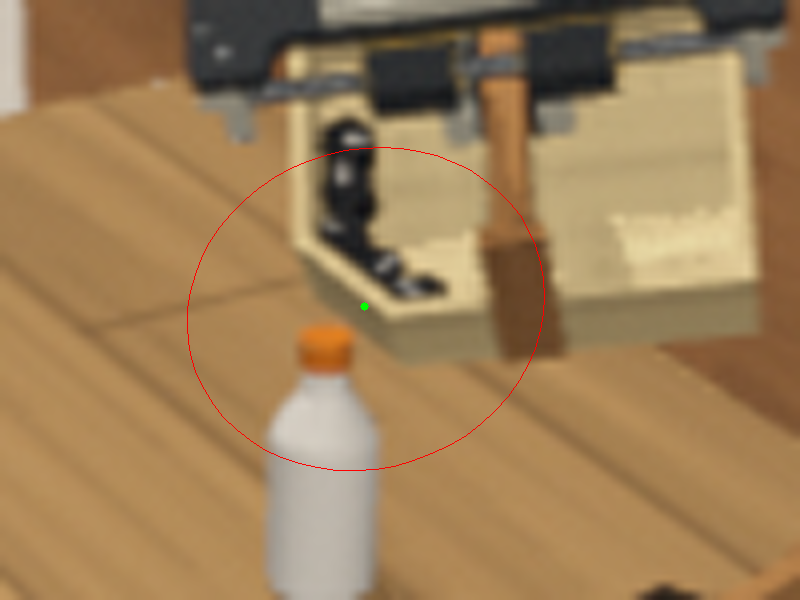

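The column is jammed along the +x wall, with its top knob at crop (350,135) just outside the ring. I'll spin the tote about its own tilted axis, which mostly uses j6, so the low direction goes past +y. That should free the column.

```bash
cat >> h.py <<'E'
G=Ro.from_euler('xyz',[-90,0,133.4],degrees=True);A=Ro.from_euler('z',43.5,degrees=True)
def Rt_now(): return Ro.from_euler('xyz',r.get_state()['eef_rot'],degrees=True)*G.inv()*A
def rows(wp,n):
    # wp list of (yaw,phi,tilt): linear through from current
    M0=Rt_now();m=M0.as_matrix()
    for i in range(1,n+1):
        t=i/n;a,b=wp;c=[a[j]+(b[j]-a[j])*t for j in range(3)]
        print(i,(tote_R(*c)*M0.inv()).as_rotvec().round(2).tolist())
E
python3 - <<'E'
from h import *
M=Rt_now().as_matrix()
a=np.degrees(np.arctan2(-M[2,1],-M[2,0]));print(a)
rows(((148,75,38),(85,105,38)),16)
E
```

```text
74.98728738000476
1 [0.02, 0.01, -0.06]
2 [0.03, 0.03, -0.13]
3 [0.05, 0.04, -0.19]
4 [0.06, 0.05, -0.25]
5 [0.08, 0.06, -0.31]
6 [0.1, 0.07, -0.37]
7 [0.12, 0.08, -0.44]
8 [0.13, 0.09, -0.5]
9 [0.15, 0.1, -0.56]
10 [0.17, 0.11, -0.62]
11 [0.19, 0.12, -0.68]
12 [0.21, 0.13, -0.74]
13 [0.23, 0.13, -0.8]
14 [0.25, 0.14, -0.86]
15 [0.28, 0.14, -0.93]
16 [0.3, 0.15, -0.99]
```

{"api": "drive_tool", "payload": {
  "deltas": [
    [0, 0, 0, 0.02, 0.02, -0.09],
    [0, 0, 0, 0.05, 0.04, -0.19],
    [0, 0, 0, 0.08, 0.06, -0.31],
    [0, 0, 0, 0.11, 0.075, -0.42],
    [0, 0, 0, 0.14, 0.095, -0.53],
    [0, 0, 0, 0.17, 0.11, -0.64],
    [0, 0, 0, 0.21, 0.13, -0.75],
    [0, 0, 0, 0.25, 0.14, -0.86]
  ]
}}

```text
time_s: 20.02
tcp_pos: [0.604, -0.0387, 0.3569]
eef_rot: [-97.1, 37.2, -175.6]
contact_force: [0.1, -1.4, -3.5]
gripper_width: 0.0141
```

{"api": "drive_tool", "payload": {
  "deltas": [
    [0, 0, 0, 0.02, 0, -0.06],
    [0, 0, 0, 0.05, 0.01, -0.13],
    [0, 0, 0, 0.05, 0.01, -0.13],
    [0, 0, 0, 0.05, 0.01, -0.13],
    [0, 0, 0, 0.05, 0.01, -0.13],
    [0, 0, 0, 0.05, 0.01, -0.13],
    [0, 0, 0, 0.05, 0.01, -0.13],
    [0, 0, 0, 0.05, 0.01, -0.13]
  ]
}}

```text
time_s: 20.68
tcp_pos: [0.6044, -0.0395, 0.3568]
eef_rot: [-100.5, 36.6, 175.2]
contact_force: [-0.3, -0.5, -4.5]
gripper_width: 0.0135
```

```bash
python3 look.py k10 1
```

```text
20.6833 [ 0.60436978 -0.03948364  0.35676543] [-100.51520972   36.58105201  175.19919935] [ 16. -10. -29.   4. -34.  70.] [-0.258521   -0.49134414 -4.48616956]
tilt 37.9 x 81.6 y 126.6 phi 103.7
corner [0.591 0.028 0.307]
```

View pics/k10.png

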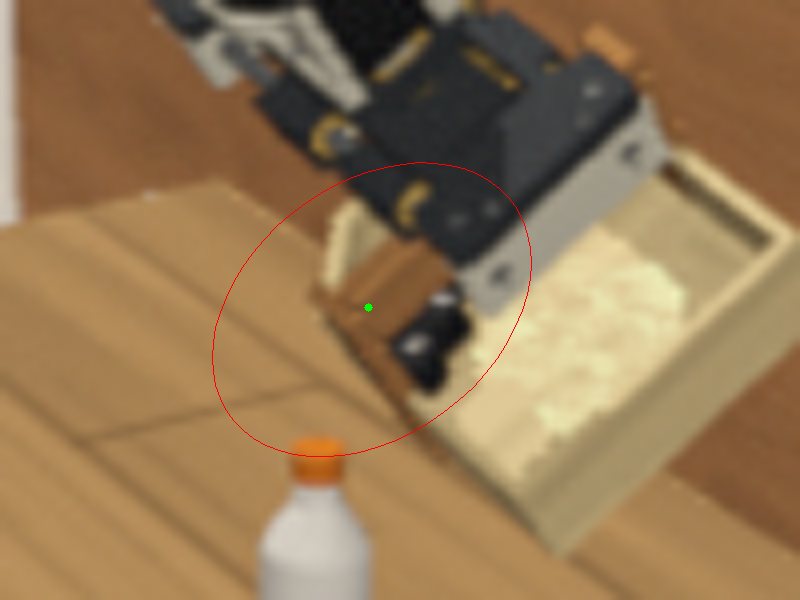

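The column has collapsed onto the +y wall, with two knobs visible at crop (420-450, 300-380). Now spinning back so the cut corner becomes lowest.

```bash
python3 - <<'E'
from h import *
M=Rt_now().as_matrix()
# actual yaw param
for Y in (84,85,86,87,88): print(Y,np.degrees((tote_R(Y,103.7,37.9)*Rt_now().inv()).magnitude()).round(1))
rows(((86,104,38),(150,40,39)),9)
E
```

```text
84 4.8
85 3.8
86 2.8
87 1.8
88 0.8
1 [-0.07, -0.02, 0.05]
2 [-0.15, -0.04, 0.15]
3 [-0.22, -0.05, 0.25]
4 [-0.3, -0.07, 0.34]
5 [-0.37, -0.09, 0.44]
6 [-0.45, -0.1, 0.54]
7 [-0.52, -0.12, 0.64]
8 [-0.6, -0.14, 0.73]
9 [-0.67, -0.15, 0.83]
```

{"api": "drive_tool", "payload": {
  "deltas": [
    [0, 0, 0, -0.07, -0.02, 0.06],
    [0, 0, 0, -0.15, -0.04, 0.15],
    [0, 0, 0, -0.22, -0.05, 0.25],
    [0, 0, 0, -0.3, -0.07, 0.34],
    [0, 0, 0, -0.37, -0.09, 0.44],
    [0, 0, 0, -0.45, -0.1, 0.54],
    [0, 0, 0, -0.52, -0.12, 0.64],
    [0, 0, 0, -0.6, -0.14, 0.73]
  ]
}}

```text
time_s: 21.4
tcp_pos: [0.6047, -0.0392, 0.3572]
eef_rot: [-60.8, 27.4, -119.6]
contact_force: [0.6, -0.3, -3.4]
gripper_width: 0.0138
```

{"api": "drive_tool", "payload": {
  "deltas": [
    [0, 0, 0, 0, 0, 0],
    [0, 0, 0, 0, 0, 0],
    [0, 0, 0, 0, 0, 0],
    [0, 0, 0, 0, 0, 0],
    [0, 0, 0, 0, 0, 0],
    [0, 0, 0, 0, 0, 0],
    [0, 0, 0, 0, 0, 0],
    [0, 0, 0, 0, 0, 0]
  ]
}}

```text
time_s: 22.07
tcp_pos: [0.6042, -0.0391, 0.3568]
eef_rot: [-60.9, 27.6, -120.0]
contact_force: [-0.1, 0.4, -3.4]
gripper_width: 0.0135
```

```bash
python3 look.py k11 1
```

```text
22.0667 [ 0.60423729 -0.03911734  0.35678627] [ -60.94537527   27.55038402 -119.96288214] [ 18. -11. -33.  10. -30. 118.] [-0.09071278  0.39738654 -3.41407064]
tilt 39.2 x 115.6 y 117.5 phi 46.9
corner [ 0.571 -0.032  0.279]
```

View pics/k11.png

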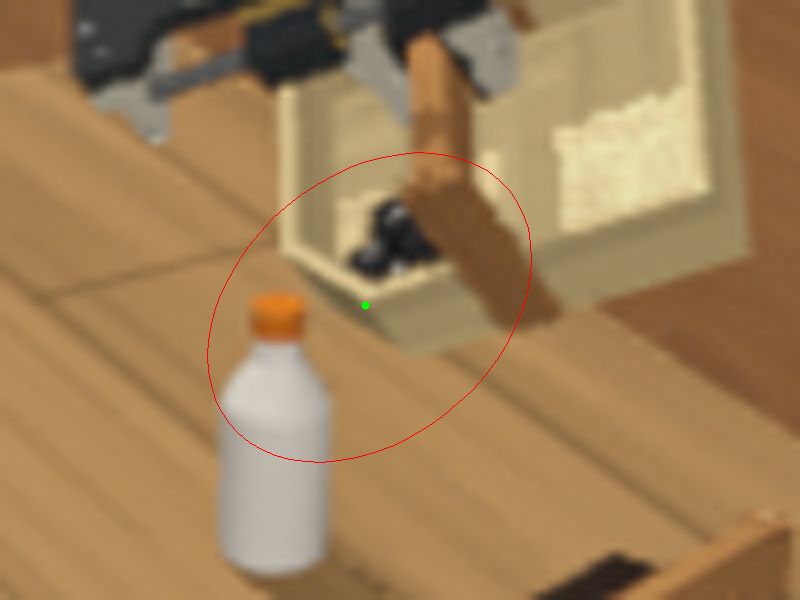

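A cluster now sits in the corner at crop (350-440, 200-275), but some knobs may be hidden behind the handle post. I'll sweep to phi ≈ 20 to push any on the +y wall into the corner.

```bash
python3 - <<'E'
from h import *
M=Rt_now()
for Y in range(140,152,2): print(Y,np.degrees((tote_R(Y,46.9,39.2)*M.inv()).magnitude()).round(1))
rows(((143,46.9,39.2),(169,20,39)),5)
E
```

```text
140 2.9
142 0.9
144 1.1
146 3.1
148 5.1
150 7.1
1 [-0.06, -0.01, 0.07]
2 [-0.12, -0.02, 0.14]
3 [-0.18, -0.03, 0.21]
4 [-0.23, -0.04, 0.28]
5 [-0.29, -0.05, 0.35]
```

{"api": "drive_tool", "payload": {
  "deltas": [
    [0, 0, 0, -0.06, -0.01, 0.07],
    [0, 0, 0, -0.12, -0.02, 0.14],
    [0, 0, 0, -0.18, -0.03, 0.21],
    [0, 0, 0, -0.23, -0.04, 0.28],
    [0, 0, 0, -0.29, -0.05, 0.35],
    [0, 0, 0, -0.29, -0.05, 0.35],
    [0, 0, 0, -0.29, -0.05, 0.35],
    [0, 0, 0, -0.29, -0.05, 0.35]
  ]
}}

```text
time_s: 22.78
tcp_pos: [0.6042, -0.0391, 0.3568]
eef_rot: [-52.6, 12.8, -97.0]
contact_force: [0.5, 0.3, -3.6]
gripper_width: 0.0131
```

```bash
python3 look.py k12 1
```

```text
22.7833 [ 0.60422047 -0.03913     0.35675543] [-52.55750007  12.82964214 -96.95857113] [ 18. -11. -33.  11. -29. 143.] [ 0.48355747  0.33340071 -3.55629717]
tilt 39.3 x 126.4 y 102.8 phi 20.4
corner [ 0.578 -0.065  0.28 ]
```

View pics/k12.png

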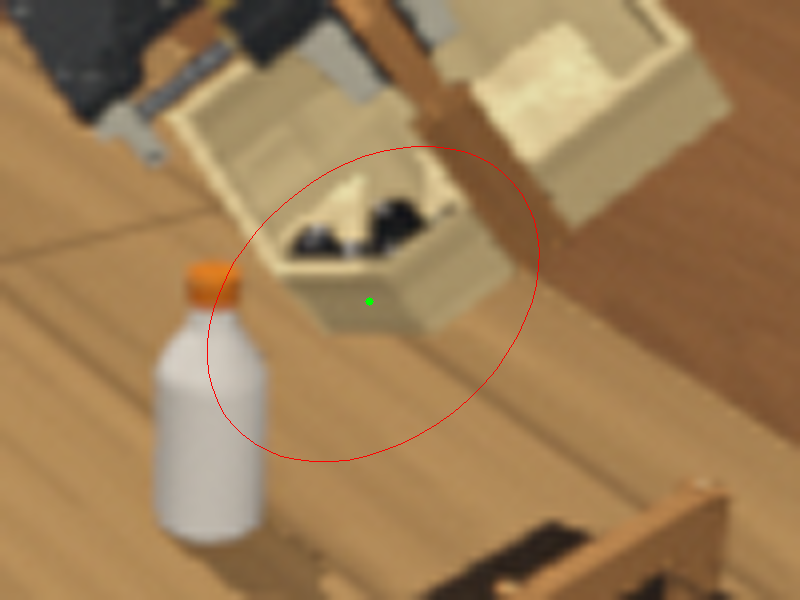

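```bash
python3 - <<'E'
from h import *
M=Rt_now()
rows(((169.5,20.4,39.3),(166,45,40)),5)
E
```

```text
1 [0.05, 0.01, 0.02]
2 [0.11, 0.02, 0.03]
3 [0.16, 0.04, 0.03]
4 [0.21, 0.06, 0.04]
5 [0.26, 0.08, 0.05]
```

{"api": "drive_tool", "payload": {
  "deltas": [
    [0, 0, 0, 0.05, 0.01, 0.02],
    [0, 0, 0, 0.11, 0.02, 0.03],
    [0, 0, 0, 0.16, 0.04, 0.03],
    [0, 0, 0, 0.21, 0.06, 0.04],
    [0, 0, 0, 0.26, 0.08, 0.05],
    [0, 0, 0, 0.26, 0.08, 0.05],
    [0, 0, 0, 0.26, 0.08, 0.05],
    [0, 0, 0, 0.26, 0.08, 0.05]
  ]
}}

```text
time_s: 23.5
tcp_pos: [0.6035, -0.034, 0.3585]
eef_rot: [-59.3, 26.5, -96.8]
contact_force: [-0.5, -0.3, -4.0]
gripper_width: 0.0139
```

```bash
python3 look.py k13 1
```

```text
23.5 [ 0.60348598 -0.03401739  0.35846717] [-59.29876871  26.50872186 -96.83833491] [  3.  -6. -15. -23. -47. 174.] [-0.45842758 -0.31919532 -3.97382234]
tilt 39.7 x 117.2 y 116.5 phi 44.2
corner [ 0.572 -0.041  0.28 ]
```

View pics/k13.png

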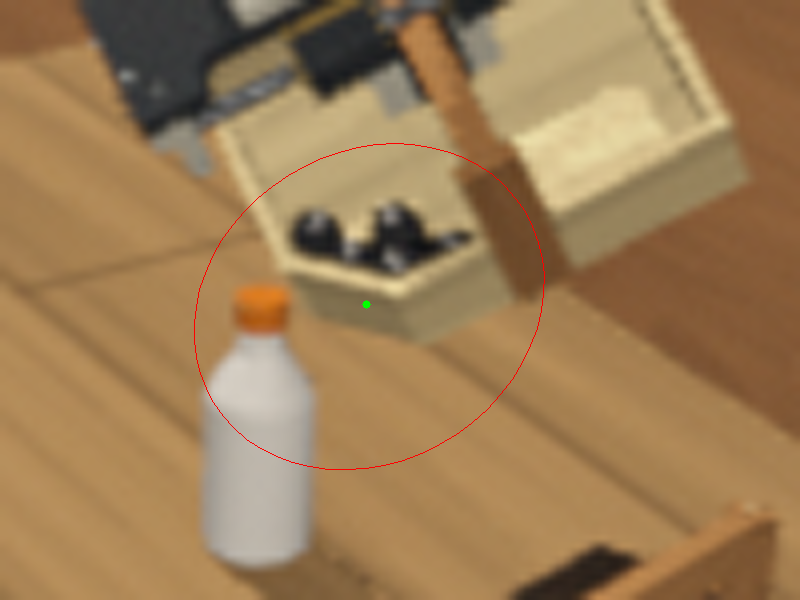

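All five knobs show, at crop (315,225), (352,252), (395,218), (397,260) and (452,240). J6 is at its limit, so I'll back off, and compute the knobs' tote coordinates.

```bash
python3 - <<'E'
from h import *
s=r.get_state();print(s['joints'],s['time_s'])
M=Rt_now().as_matrix();h=np.array(s['tcp_pos'])-M@np.array([0,0,.0556])
c=np.array(s['tcp_pos'])+M@np.array([.060,.045,.015-.0556])
p=proj('side',c)[0];u0,v0=int(p[0])-45,int(p[1])-37
K,R,t=cal('side');o=-R.T@t
for q in((315,222),(352,248),(395,215),(397,258),(455,238)):
    px=np.array([q[0]/8-.5+u0,q[1]/8-.5+v0,1]);d=R.T@np.linalg.inv(K)@px
    ol=M.T@(o-h);dl=M.T@d;X=ol+dl*(.024-ol[2])/dl[2];print(q,X.round(3),np.hypot(*(X[:2]-[.06,.045])).round(3))
rows(((166,44.5,39.7),(150,44,39)),4)
E
```

```text
[  3.10312648  -5.76134184 -14.79256545 -23.41701354 -46.95970512
 173.56293562] 23.55
(315, 222) [0.063 0.01  0.024] 0.035
(352, 248) [0.055 0.027 0.024] 0.019
(395, 215) [0.036 0.023 0.024] 0.032
(397, 258) [0.042 0.04  0.024] 0.018
(455, 238) [0.021 0.044 0.024] 0.039
1 [-0.0, 0.0, -0.07]
2 [-0.0, 0.01, -0.14]
3 [-0.01, 0.01, -0.21]
4 [-0.01, 0.01, -0.28]
```

All five are within 40 mm of the corner point, about 20 mm apart as expected. I'll yaw gently away from the j6 limit at the same tilt and settle.

{"api": "drive_tool", "payload": {
  "deltas": [
    [0, 0, 0, 0, 0, -0.03],
    [0, 0, 0, 0, 0, -0.07],
    [0, 0, 0, 0, 0, -0.12],
    [0, 0, 0, 0, 0, -0.17],
    [0, 0, 0, 0, 0, -0.22],
    [0, 0, 0, 0, 0, -0.25],
    [0, 0, 0, 0, 0, -0.27],
    [0, 0, 0, 0, 0, -0.28]
  ]
}}

```text
time_s: 24.22
tcp_pos: [0.6027, -0.0321, 0.3587]
eef_rot: [-59.3, 26.6, -112.7]
contact_force: [-0.9, 0.8, -3.4]
gripper_width: 0.0139
```

{"api": "drive_tool", "payload": {
  "deltas": [
    [0, 0, 0, 0, 0, 0],
    [0, 0, 0, 0, 0, 0],
    [0, 0, 0, 0, 0, 0],
    [0, 0, 0, 0, 0, 0],
    [0, 0, 0, 0, 0, 0],
    [0, 0, 0, 0, 0, 0],
    [0, 0, 0, 0, 0, 0],
    [0, 0, 0, 0, 0, 0]
  ]
}}

```text
time_s: 24.88
tcp_pos: [0.6037, -0.0337, 0.3589]
eef_rot: [-59.3, 26.6, -112.9]
contact_force: [0.8, 0.2, -2.5]
gripper_width: 0.0136
```

```bash
python3 look.py k14 1; python3 -c "
from h import *
print(r.get_state()['qd'],r.get_state()['gripper_width'])"
```

```text
24.8833 [ 0.60373228 -0.03366141  0.35894921] [ -59.32647325   26.62320842 -112.89730959] [ 16. -11. -29.   2. -32. 132.] [ 0.84545565  0.17042996 -2.47355592]
tilt 39.7 x 117.2 y 116.6 phi 44.4
corner [ 0.571 -0.032  0.28 ]
[ 0.08516    -0.11707476 -0.04471514  0.01786246 -0.0448892  -0.0856422 ] 0.013839588173527307
```

View pics/k14.png

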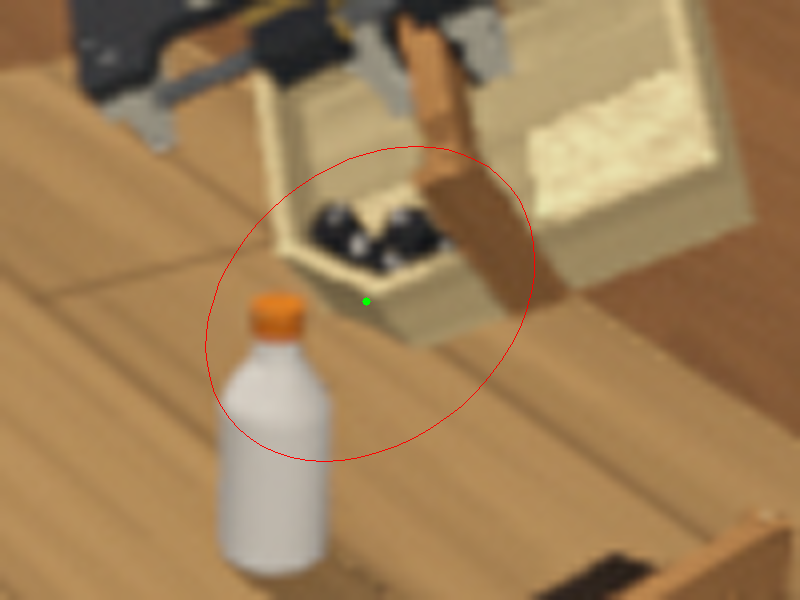

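All five knobs are still clustered in the corner, at crop (325-445, 215-265), the fifth partly behind the post. The arm is at rest and the tilt is 39.7°. Handing in.

```bash
python3 -c "
from plant import r
print(r.close_job())"
```

```text
the job is handed in; nothing more can be done
None
```

I put the stray knob in the plywood tote and lifted the tote by its handle. I rocked it until all five knobs lay in the cut-off corner, and it was still in the air, tilted, when I handed in at about 25 s. The hand-in reports no verdict, so the checks below are my own.

**Tilt and height:** my last reading had the tote tilted 39.7°, with its +x and +y sides each about 27° low. The corner was about 0.28 m above the bench, and the handle was still gripped at 13.8 mm.

**Knobs:** all five measured 18–39 mm from the corner point against the 65 mm limit, using the camera view 0.7 s of motion before the end. After that I only turned the tote gently about the vertical. The last picture shows the same cluster, with one knob partly hidden behind the handle post.

**Problems on the way:**
- The knobs first jammed in a column along the +x wall, so I tipped the tote past +y and back to free them.
- One pose brought joint 6 to 173.56° against its 173.66° limit, and I backed it off to about 132°.

**Bystanders:** I moved nothing near the glue bottle, bridge blank or clamp, but I did not re-measure their positions at the end.

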